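# Lay out the finishes for a client presentation

### The arm

A 7-joint arm with a two-finger parallel gripper is mounted at the origin on the work surface. World frame = base frame: x ahead of the robot, y to its left, z up, the work surface at z = 0. Lengths are in m, angles in rad, forces in N, time in s.
With the tool pointing down it reaches from about 0.4 to 0.85 m from the base axis. Payload 6.9 kg.
Tool frame: the origin (TCP) lies midway between the tips of the shut fingers; the grasp point (between the pads) lies 19 mm behind it; z points along the fingers, y is the direction in which the jaws open and shut (so a half turn about z gives the same grasp; the last joint's range is limited). The gripper opens to 85 mm and grips with 20 to 120 N. Pads are 22 mm wide; open, the fingers measure 114 mm over their backs; the gripper's body (76 mm by 85 mm) begins 54 mm behind the grasp point. The pads swing forward as they close: fully open they stand 13 mm farther back than shut.
Start: joints at [1.206, 0.507, -0.238, 1.5, 0.126, 1.149, -0.155], TCP at [0.283, -0.557, 0.192] pointing down, gripper open.
Joint ranges: [-3.08, 3.08], [-0.24, 2.05], [-1.43, 1.35], [0, 2.5], [-1.52, 4.66], [0.17, 1.96], [-2.89, 2.89]. Speed limits (rad/s): [2.39, 2.39, 3.14, 3.14, 3.14, 3.14, 3.14].

### API

Orientations are given as a unit quaternion [w, x, y, z].
In Python, from station import bot gives the robot as it stands. The module is installed in compiled form; this text tells all that it offers.
- The arm moves only by the tool step_arm, never from a script. Its argument "rows" is a list that holds one entry, the list of rows, each a list of 5 numbers: the opening in per cent of the stroke, from 0 (shut) to 100 (fully open), then the shift along the world's x, y, z in m, then the turn about the world's z in rad. A call has 1 to 8 rows; each row shifts and turns the commanded pose from where the row before left it; what a row does not reach is not made up. A row lasts 1/10 s, in which the tool goes at most 50 mm and 8.59 degrees, less where a joint would pass 70% of its speed; a pose out of reach is approached as far as the arm can. A call is refused whole if a number of a shift passes 0.05 or a number of a turn 0.15, either way. A call with a gripper value outside its range is refused whole. The fingers move at their own pace and stop on an object; the grip force is fixed at half the most. Time passes only in rows, so rows that do not move let the fingers close. It gives the time, the measured TCP pose, the force and the opening at its end, in the units of the state.
- bot.get_obs(): the state, without advancing time (a new reading comes with each control period).
- bot.snapshot(name): name is "scene" or "top" or "wrist"; returns the picture (400x640x3 uint8, red, green, blue); there is no depth.
- bot.camera_params(name): a dict with "fx", "fy", "cx", "cy" (pixels), "world_from_camera" (4x4, takes a point from camera to world coordinates). Camera axes: x right, y down, z forward; pixel columns grow to the right and rows downward; lengths in m; the calibration is good to about 2 mm. A picture is of the moment at which its call begins: read the wrist's pose just before it. camera_params takes no time and is no camera call; for the wrist camera it gives the pose at the moment of the call.
- bot.sign_off(): hands the job in, once; it reports no verdict.
The state is a dict: "clock": time; "q": joint angles; "joint_vel": joint speeds; "joint_torque": joint torques, N m; "ee_pos": TCP position; "orientation": TCP orientation; "force": force on the tool from outside, world axes, zero at the start; "ft_torque": the same for the moment, N m; "opening": finger opening in m.
Only numpy, scipy, OpenCV 4.12 (cv2) and the standard library are available. Lean on these libraries where they do the work, as an engineer would, in place of code of your own. Each camera call takes 0.05 s, during which the arm holds its last target. There are 200 camera calls.

### The job

Lay out the furniture samples on the presentation board for the client: the tall sofa leg standing upright in the middle of the oak floor sample, the bun foot upright in the middle of the stone sample, and the lacquered front sample flat, midway between oak and stone at the board's centre, with its long sides parallel to theirs. Stand the brass knob on the middle of the lacquered sample, and set the bar pull on the board behind that sample (on the side away from the robot), on its feet, running crosswise and centred between oak and stone. Leave the fan deck and the tape measure where they are, and let everything stand free at the end.

Things in the scene. Friction and masses are not known exactly. Their poses are not given: they have to be found in the camera images.
- board: Presentation board: dark grey, 260 mm (x) by 350 mm (y), 5 mm thick, fixed. Origin: centre of its underside. +x points away from the robot (turned up to 0.15 rad), so behind is towards its +x edge; z up. Oak and stone are fixed on it, centred 115 mm either side of its centre along y, either on either side; the free strip between them is 130 mm wide, the board's centre midway.
- oak: Oak flooring sample: pale wood, three strips with fine grooves, 160 mm (x) by 100 mm (y) by 14 mm thick, flat and fixed on the board, its axes parallel to the board's. Origin: centre of its underside, which is the board's top face; its upper face is 14 mm above the origin.
- stone: Polished pale marble floor sample: plain slab, 120 mm (x) by 100 mm (y) by 20 mm thick, flat and fixed on the board, its axes parallel to the board's. Origin: centre of its underside; its upper face is 20 mm above the origin.
- leg: Tall tapered sofa leg of dark walnut, loose, standing upright on its narrow end. 110 mm tall, round, 33 mm across near the foot, growing straight to 48 mm across near the top; flat round foot 32 mm across; about 0.12 kg. Origin: centre of the foot's underside; z up along the leg. Yaw has no meaning.
- bun: Squat round bun foot of dark walnut, loose, standing upright. 45 mm tall, 60 mm across at its widest, 21 mm above the underside, 45 mm across the flat top with a small threaded insert, flat underside 40 mm across; about 0.09 kg. Origin: centre of the underside; z up. Yaw has no meaning.
- chip: Lacquered cupboard-front sample: pale grey-green flat block, loose, lying flat with its lacquered face up. 90 mm (its x) by 60 mm (its y) by 18 mm thick; about 0.08 kg. Origin: centre of the underside; the upper face is 18 mm above it; z up.
- knob: Brass mushroom cupboard knob, loose, standing on its foot. 28 mm tall; round head 32 mm across, widest from 18 to 25 mm above the foot, on a narrow stem; flat foot 22 mm across; about 0.07 kg. Origin: centre of the foot's underside; z up. Yaw has no meaning.
- pull: Satin steel bar pull (drawer handle), loose, standing on its two feet with the bar on top. 112 mm long (its x), 16 mm wide (its y), 34 mm tall: a flat bar 16 mm wide and 9 mm thick on two feet, one at each end, 16 mm wide and 11 mm long; about 0.10 kg. Origin: midway between the feet at their underside; z up.
- fandeck: Bystander: closed colour fan deck, a stack of card strips with muted colour fields along its top leaf and a rivet at one end, 165 mm (x) by 50 mm (y) by 26 mm tall, loose on the table, about 0.25 kg. Origin: centre of the underside. To be left where it is.
- tape: Bystander: grey tape measure, rounded case 66 by 64 by 38 mm tall, loose on the table, about 0.22 kg. Origin: centre of the underside. To be left where it is.
Not all that is in view belongs to the job. What is meant by the pull is not red, and is the smaller of those in its own colour.

How it is judged:
At the end, for the whole second after the job is handed in: Leg on oak, bun on stone within 15 mm of centre; front sample within 12 mm of board centre, knob within 12 mm of its centre; pull on board 45 to 124 mm behind board centre, 15 mm sideways; turned within 0.15 rad; upright or flat within 0.1 rad, heights within 3 mm; all at rest (horizontal distance between leg and oak below 0.015 m and z of leg in the frame of oak between 0.011 and 0.017 m and angle between each of leg, bun, chip, knob, pull's own z axis and vertical below 0.1 rad and horizontal distance between bun and stone below 0.015 m and z of bun in the frame of stone between 0.017 and 0.023 m and horizontal distance between chip and board below 0.012 m and z of chip in the frame of board between 0.002 and 0.008 m and angle between the x axis of chip and the x axis of board, either way round below 0.15 rad and horizontal distance between knob and chip below 0.012 m and z of knob in the frame of chip between 0.015 and 0.021 m and x of pull in the frame of board between 0.045 and 0.124 m and y of pull in the frame of board between -0.015 and 0.015 m and z of pull in the frame of board between 0.002 and 0.008 m and angle between the x axis of pull and the y axis of board, either way round below 0.15 rad and linear speed of each of leg, bun, chip, knob, pull below 0.01 m/s and angular speed of each of leg, bun, chip, knob, pull below 0.1 rad/s); the robot touches nothing.
It fails at once if the fan deck was shifted by more than 15 mm (distance of fandeck from where it was at the start of the episode above 0.015 m).
It fails at once if the tape measure was shifted by more than 15 mm (distance of tape from where it was at the start of the episode above 0.015 m).
It also fails if it takes over 128 s, if anything falls off the work surface, if the arm or the gripper's body presses on something with over 40 N, if the wrist force passes 120 N, or if a joint passes its speed limit or range.

## Working session

There is one attempt and no reset: what is moved stays moved. The work goes in short steps, Python scripts to look and compute and a tool call to move; the robot and the scene stay as the last step left them, time stands still between calls to the robot, and variables do not carry over. Pictures are saved under pics/ and viewed, about 12 in all and at most 16, crops included, and the job is handed in when it is done.

Besides the shell and the picture viewer there is one more tool, called after ">>>" as name(argument=value, ...) on one line, values as JSON. step_arm: Moves the arm, as the interface text tells. Its arguments: {"type":"object","properties":{"rows":{"type":"array"}},"required":["rows"]}

```bash
mkdir -p pics; cat > h.py <<'E'
import numpy as np, cv2
from station import bot
def snap(cam,name):
    P=bot.camera_params(cam); im=bot.snapshot(cam); cv2.imwrite(f'pics/{name}.png',im[:,:,::-1]); return im,P
def px2w(P,u,v,z):
    T=np.array(P['world_from_camera']); d=T[:3,:3]@np.array([(u-P['cx'])/P['fx'],(v-P['cy'])/P['fy'],1]); o=T[:3,3]
    return (o+d*(z-o[2])/d[2])
def w2px(P,p):
    T=np.linalg.inv(np.array(P['world_from_camera'])); c=T[:3,:3]@np.array(p)+T[:3,3]
    return np.array([P['fx']*c[0]/c[2]+P['cx'],P['fy']*c[1]/c[2]+P['cy']])
E
python3 - <<'E'
from h import *
np.set_printoptions(precision=4,suppress=True)
o=bot.get_obs();print(o)
for c in('top','scene'):
    im,P=snap(c,c+'0');print(c,P)
E
```

```text
{'clock': 0.0, 'q': array([ 1.2055,  0.5083, -0.2375,  1.5011,  0.1257,  1.1489, -0.1548]), 'joint_vel': array([ 0.0004,  0.    ,  0.0005,  0.0001,  0.    , -0.0003, -0.0014]), 'joint_torque': array([  0.0001, -62.0594,  -2.1865, -24.965 ,   0.0127,   0.012 ,
        -0.    ]), 'ee_pos': array([ 0.2832, -0.5565,  0.1913]), 'orientation': array([-0.0009,  0.9724,  0.2332, -0.0002]), 'force': array([ 0.7293,  0.1427, -0.429 ]), 'ft_torque': array([0.0722, 0.0209, 0.0238]), 'opening': 0.08552465956279731}
top {'fx': 451.4935104439354, 'fy': 451.4935104439354, 'cx': 317.93247325481946, 'cy': 202.1393009821959, 'world_from_camera': array([[-0.02  , -0.9804,  0.1959,  0.1844],
       [-0.9998,  0.0191, -0.0067,  0.0123],
       [ 0.0028, -0.1959, -0.9806,  1.4447],
       [ 0.    ,  0.    ,  0.    ,  1.    ]])}
scene {'fx': 424.87611156171084, 'fy': 424.87611156171084, 'cx': 319.23541877037763, 'cy': 207.03750255053768, 'world_from_camera': array([[-0.8602,  0.2743, -0.4298,  0.914 ],
       [ 0.5098,  0.4752, -0.7171,  0.8143],
       [ 0.0075, -0.836 , -0.5486,  0.6352],
       [ 0.    ,  0.    ,  0.    ,  1.    ]])}
```

View pics/top0.png

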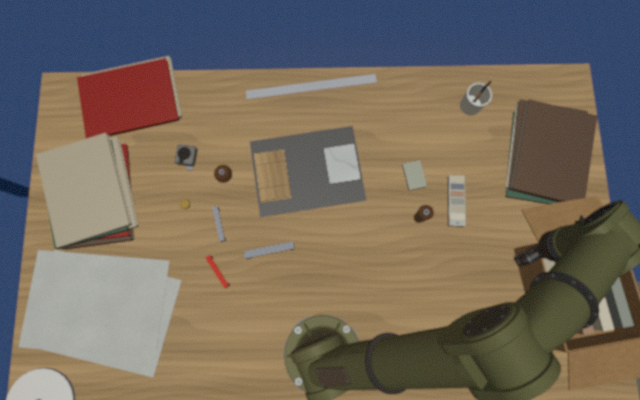

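View pics/scene0.png

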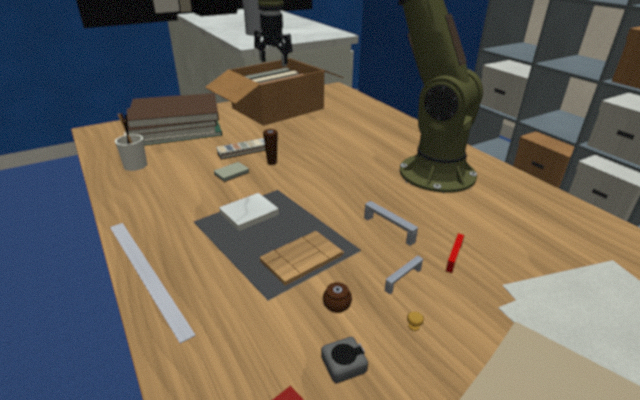

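Top view: oak is on the left at (272,175), stone at (341,164), chip at (415,175), leg at (424,213) beside the fan deck at (457,200), bun at (223,173), knob at (185,204). The smaller grey pull is at (219,224), with the larger grey one (269,250) and the red one (217,271) as decoys. The tape is at (186,156).

```bash
python3 - <<'E'
from h import *
im=cv2.imread('pics/top0.png')
c=cv2.resize(im[115:275,170:480],None,fx=2.58,fy=2.58,interpolation=cv2.INTER_CUBIC);cv2.imwrite('pics/crop0.png',c)
P=bot.camera_params('top')
np.set_printoptions(precision=4,suppress=True)
for n,u,v,z in [('b1',250,141,.005),('b2',353,127,.005),('b3',366,199,.005),('b4',261,216,.005),('oak',272.5,175.5,.019),('stone',341.5,164,.025),('chip',415,175,.018),('legfoot',420,216,0),('legtop',427,211,.11),('bun',223,173,.03),('knob',185,204,.025),('pull',219,224,.034),('pA',216,207,.034),('pB',222,241,.034),('fd',457,200,.026),('fdl',449,200,.026),('tape',186,156,.038)]:
    print(n,px2w(P,u,v,z)[:2])
E
```

```text
b1 [0.6846 0.2252]
b2 [ 0.7274 -0.1206]
b3 [ 0.4793 -0.1543]
b4 [0.4299 0.1873]
oak [0.5605 0.1488]
stone [ 0.5933 -0.0768]
chip [ 0.5535 -0.316 ]
legfoot [ 0.4206 -0.3278]
legtop [ 0.4175 -0.3239]
bun [0.5691 0.3078]
knob [0.4702 0.4282]
pull [0.4019 0.3161]
pA [0.4567 0.3268]
pB [0.348  0.3055]
fd [ 0.4661 -0.4439]
fdl [ 0.4666 -0.4182]
tape [0.6261 0.4272]
```

View pics/crop0.png

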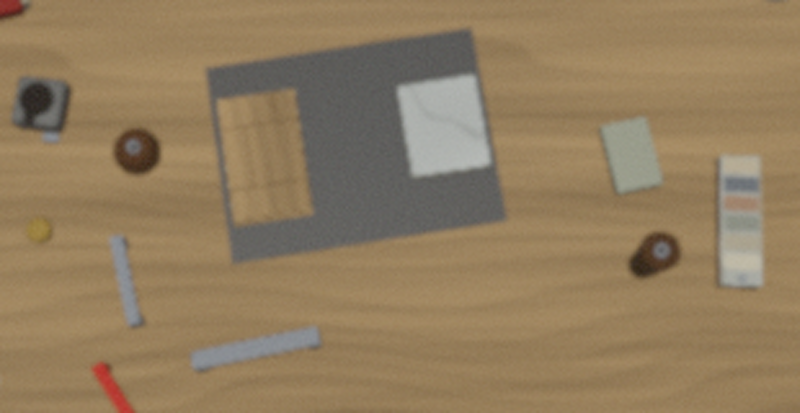

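```bash
python3 - <<'E'
from h import *
np.set_printoptions(precision=4,suppress=True)
im=cv2.imread('pics/top0.png');P=bot.camera_params('top')
hsv=cv2.cvtColor(cv2.GaussianBlur(im,(3,3),0),cv2.COLOR_BGR2HSV);h,s,v=[hsv[:,:,i].astype(int) for i in range(3)]
def fit(n,mask,box,z,hull=False):
    m=np.zeros(mask.shape,np.uint8);x0,y0,x1,y1=box;m[y0:y1,x0:x1]=mask[y0:y1,x0:x1]
    cs=max(cv2.findContours(m,0,1)[0],key=cv2.contourArea)[:,0]
    w=np.float32([px2w(P,a,b,z)[:2]*1000 for a,b in cs]);r=cv2.minAreaRect(w)
    print(n,'c',np.array(r[0]),'size',np.array(r[1])+3,'ang',r[2], np.radians(r[2]), 'px',cs.mean(0))
board=(s<60)&(v<120)
fit('board',(s<60),(240,115,380,225),.005)
fit('stone',(s<60)&(v>140),(310,135,370,190),.025)
fit('oak',(s>60),(256,145,292,208),.019)
print(hsv[175,415],hsv[224,219],hsv[175,400],hsv[204,185],hsv[173,223])
fit('chip',(s<70),(395,150,435,195),.018)
fit('pull',(s<70),(205,200,232,247),.034)
fit('knob',(s>150),(175,195,195,213),.022)
fit('bun',(v<90),(205,155,240,190),.021)
fit('leg',(v<90),(405,195,440,228),.11)
fit('fan',(s<80),(440,165,475,235),.026)
E
```

```text
board c [580.1119  36.7257] size [261.015  351.1315] ang 8.112911224365234 0.14159701278717776 px [296.2262 172.6746]
stone c [596.1761 -77.3166] size [124.3298 104.1416] ang 8.17481803894043 0.14267749053093653 px [341.4309 163.2846]
oak c [561.0212 150.7543] size [172.1106 106.1217] ang 7.464345932006836 0.13027741302136409 px [272.1961 175.6863]
[ 34  26 156] [111  12 145] [ 18  99 159] [ 21 144 156] [ 10  45 103]
chip c [ 554.7515 -313.9727] size [95.9513 66.8282] ang 10.531192779541016 0.18380398816524404 px [414.2651 174.7349]
pull c [404.1874 318.6863] size [119.9893  24.8475] ang 12.694794654846191 0.22156596459164316 px [218.1039 223.2727]Traceback (most recent call last):
  File "<stdin>", line 17, in <module>
  File "<stdin>", line 7, in fit
ValueError: max() iterable argument is empty
```

>>> step_arm(rows=[[[100,0.04,0.03,0.02,0],[100,0.04,0.03,0.01,0],[100,0.04,0.03,0.0,0],[100,0.04,0.03,0,0],[100,0.03,0.03,0,0]]])

```text
clock: 0.6
ee_pos: [0.4721, -0.4075, 0.2202]
orientation: [-0.0, 0.972, 0.234, 0.0]
force: [-0.1, 0.4, -0.7]
opening: 0.0854
```

>>> step_arm(rows=[[[100,0.04,0.04,0,-0.14],[100,0.04,0.04,0,-0.14],[100,0.0025,0.0135,0,0],[100,0,0,0,0]]])

```text
clock: 1.0
ee_pos: [0.5446, -0.3216, 0.2201]
orientation: [-0.001, 0.995, 0.099, -0.0]
force: [0.2, 0.5, 0.4]
opening: 0.086
```

```bash
python3 - <<'E'
from h import *
np.set_printoptions(precision=4,suppress=True)
o=bot.get_obs();print(o['ee_pos'],o['q'],o['orientation'])
im,P=snap('wrist','w1');print(P['fx'],P['cx'],P['cy'],P['world_from_camera'])
print('tcp px',w2px(P,o['ee_pos']),'chip c',w2px(P,[.5545,-.314,.018]))
E
```

```text
[ 0.5446 -0.3216  0.2201] [ 0.6237  0.5002 -0.2142  1.4317  0.107   1.2224 -0.9748] [-0.001   0.9951  0.0987 -0.0001]
312.32291831156147 317.44950046514555 203.2706050304852 [[ 0.1962 -0.9286 -0.3151  0.6261]
 [-0.9806 -0.1865 -0.061  -0.3054]
 [-0.0021  0.3209 -0.9471  0.402 ]
 [ 0.      0.      0.      1.    ]]
tcp px [318.0278 235.1027] chip c [313.6222 158.7124]
```

View pics/w1.png

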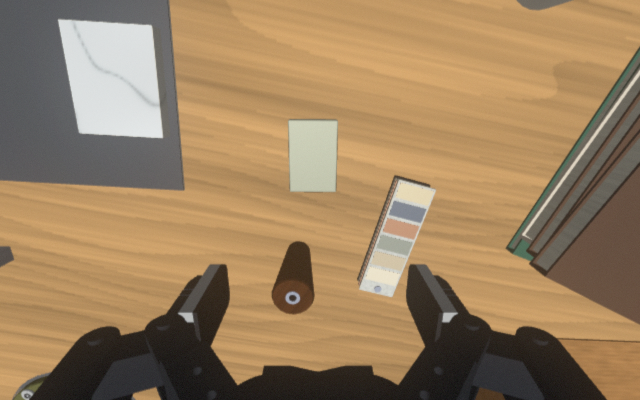

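Wrist view: chip corners at (289,120), (337,120), (337,192), (289,192), square to the gripper. Leg top is at (293,297), foot at about (299,250). The fan deck is close by at (397,237).

```bash
python3 - <<'E'
from h import *
np.set_printoptions(precision=4,suppress=True)
o=bot.get_obs();print(o['ee_pos'],2*np.arctan2(o['orientation'][2],o['orientation'][1]))
P=bot.camera_params('wrist')
c=[px2w(P,a,b,.018) for a,b in[(289,120),(337,120),(337.5,192),(289,191.5)]]
print(np.array(c),np.mean(c,0)); d=c[0]-c[3]; print(np.arctan2(d[1],d[0]))
print('legtop',px2w(P,293,297.5,.11),'insert',px2w(P,292.5,298,.11))
print('fan corners',[px2w(P,a,b,.026)[:2] for a,b in[(399,177),(435,188),(393,296),(360,288)]])
E
```

```text
[ 0.543  -0.3247  0.2202] 0.19420390396498244
[[ 0.5927 -0.2799  0.018 ]
 [ 0.6038 -0.336   0.018 ]
 [ 0.5164 -0.3557  0.018 ]
 [ 0.5051 -0.2945  0.018 ]] [ 0.5545 -0.3165  0.018 ]
0.1646515062412361
legtop [ 0.4145 -0.3221  0.11  ] insert [ 0.4138 -0.3217  0.11  ]
fan corners [array([ 0.5523, -0.4252]), array([ 0.5473, -0.4732]), array([ 0.3838, -0.4644]), array([ 0.3876, -0.4155])]
```

>>> step_arm(rows=[[[100,0.0115,0.0085,-0.04,-0.015],[100,0,0,-0.05,0],[100,0,0,-0.05,0],[100,0,0,-0.03,0],[100,0,0,0,0],[100,0,0,0,0]]])

```text
clock: 1.65
ee_pos: [0.5537, -0.3192, 0.0511]
orientation: [0.0, 0.996, 0.087, -0.0]
force: [0.8, 0.7, 1.2]
opening: 0.0856
```

```bash
python3 - <<'E'
from h import *
np.set_printoptions(precision=4,suppress=True)
for i in range(2):
    o=bot.get_obs();print(o['ee_pos'],2*np.arctan2(o['orientation'][2],o['orientation'][1]))
    im,P=snap('wrist','w2')
print(w2px(P,o['ee_pos']))
E
```

```text
[ 0.5537 -0.3192  0.0511] 0.17372262503696048
[ 0.5548 -0.3191  0.0523] 0.17405240951024722
[318.0626 235.0986]
```

View pics/w2.png

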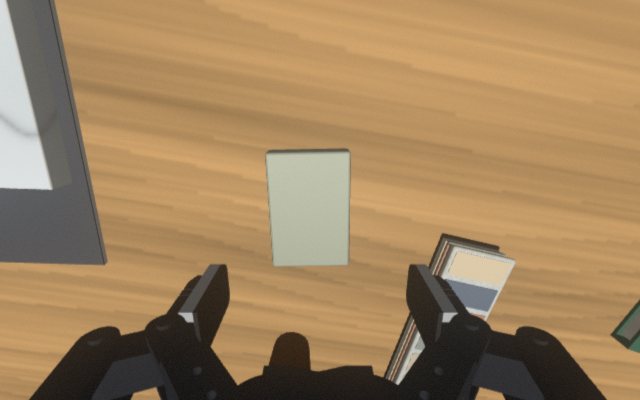

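Close view: chip corners are at (266,153), (350,150), (349,265), (274,266); the fan deck lies clear of the right finger.

```bash
python3 - <<'E'
from h import *
np.set_printoptions(precision=4,suppress=True)
P=bot.camera_params('wrist');o=bot.get_obs()
c=np.array([px2w(P,a,b,.018) for a,b in[(266,154),(350,151.5),(349,265),(274,266)]])
print(o['ee_pos'],c.mean(0))
for i,j in((0,3),(1,2)): d=c[i]-c[j];print(np.linalg.norm(d),np.arctan2(d[1],d[0]))
for i,j in((0,1),(3,2)): d=c[i]-c[j];print(np.linalg.norm(d),np.arctan2(d[1],d[0])-np.pi/2)
E
```

```text
[ 0.5554 -0.3189  0.0529] [ 0.5568 -0.3126  0.018 ]
0.08821971298923005 0.19305540845017818
0.08914038825825275 0.1985822891224853
0.058460944300383524 0.20357725715923625
0.05895115893917338 0.18789504676818636
```

>>> step_arm(rows=[[[100,0.0015,0.0065,-0.02,0.02],[100,0,0,-0.02,0],[100,0,0,-0.008,0],[100,0,0,0,0],[0,0,0,0,0],[0,0,0,0,0],[0,0,0,0,0],[0,0,0,0,0]]])

```text
clock: 2.55
ee_pos: [0.5563, -0.3108, 0.0032]
orientation: [0.0, 0.995, 0.098, 0.0]
force: [-0.4, -0.7, -0.1]
opening: 0.0284
```

>>> step_arm(rows=[[[0,0,0,0,0],[0,0,0,0,0],[0,0,0,0,0]]])

```text
clock: 2.85
ee_pos: [0.5561, -0.3105, 0.0025]
orientation: [-0.0, 0.995, 0.098, 0.0]
force: [-0.1, -0.7, 0.2]
opening: 0.0001
```

The gripper shut fully, so the grasp missed; I'll look.

```bash
python3 - <<'E'
from h import *
im,P=snap('wrist','w3');o=bot.get_obs();print(o['ee_pos'],w2px(P,o['ee_pos']))
s=bot.snapshot('scene')[100:300,150:400,::-1];
im=np.vstack([cv2.resize(im[:,:,::-1],(480,300)),cv2.resize(s,(480,300))]);cv2.imwrite('pics/c3.png',im)
E
```

```text
[ 0.55599828 -0.3105181   0.0024944 ] [318.04967696 235.13822792]
```

View pics/c3.png

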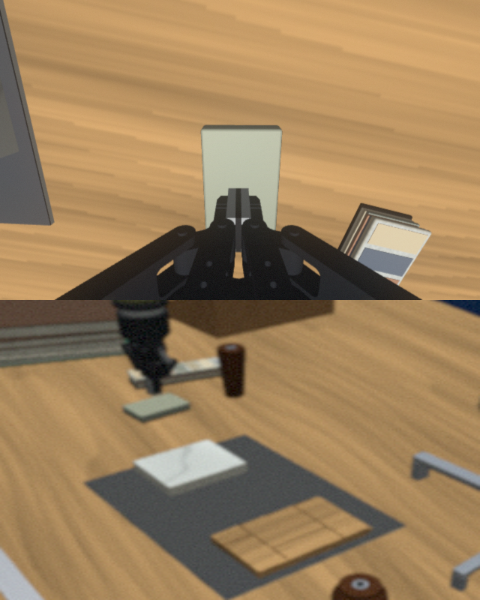

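```bash
python3 - <<'E'
from h import *
np.set_printoptions(precision=4,suppress=True)
o=bot.get_obs();P=bot.camera_params('wrist')
for dz in(0,.005,.01,.015,.02,.025): print(dz,w2px(P,o['ee_pos']+[0,0,dz]))
im=cv2.imread('pics/w3.png')
cv2.imwrite('pics/c3b.png',cv2.resize(im[150:350,190:450],None,fx=3,fy=3,interpolation=cv2.INTER_CUBIC))
E
```

```text
0 [318.0225 235.1367]
0.005 [318.0344 238.4931]
0.01 [318.0469 242.0171]
0.015 [318.0601 245.7217]
0.02 [318.0739 249.6211]
0.025 [318.0885 253.7312]
```

View pics/c3b.png

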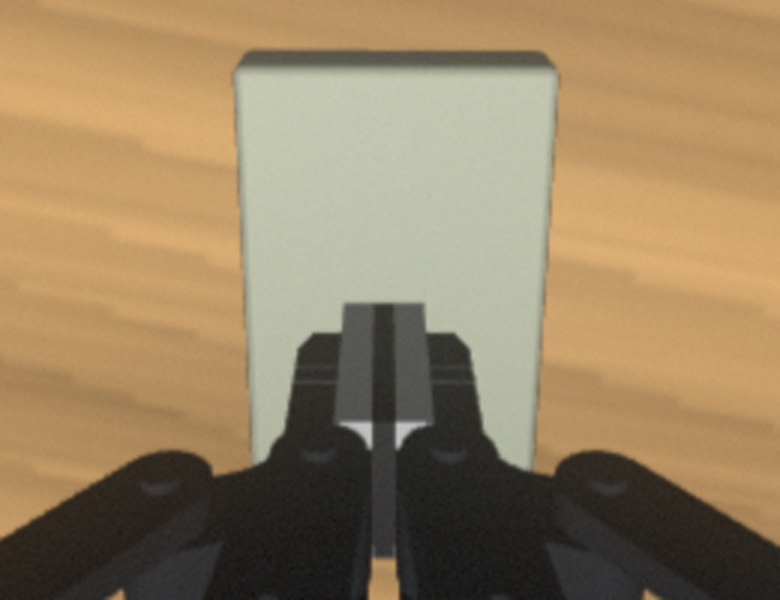

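```bash
python3 - <<'E'
from h import *
np.set_printoptions(precision=4,suppress=True)
P=bot.camera_params('scene');im=bot.snapshot('scene')
for z in(0,.0025,.018,.03,.04,.05,.06): print(z,w2px(P,[.556,-.3105,z]))
c=im[110:190,180:300,::-1];cv2.imwrite('pics/c4.png',cv2.resize(c,None,fx=6,fy=6,interpolation=cv2.INTER_CUBIC))
E
```

```text
0 [231.5186 174.0252]
0.0025 [231.4327 173.3114]
0.018 [230.896  168.8525]
0.03 [230.4757 165.3602]
0.04 [230.1222 162.4227]
0.05 [229.7656 159.46  ]
0.06 [229.406  156.4718]
```

View pics/c4.png

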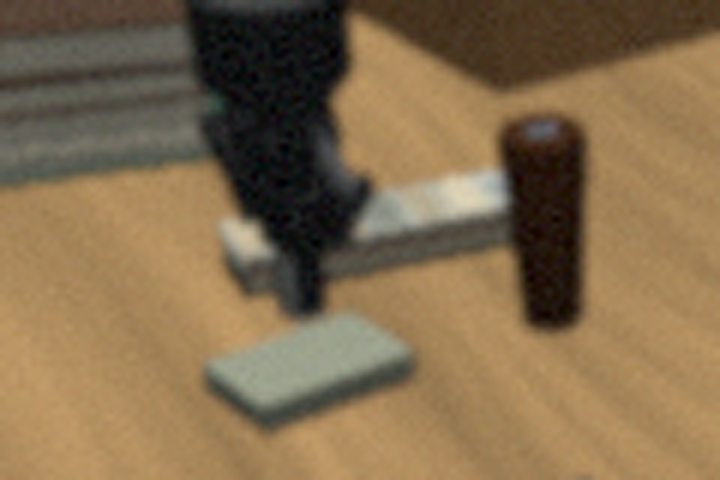

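The scene camera puts the shut tips at about z = 0.040 while the state says 0.0025. The wrist view agrees, so the reported TCP sits about 38 mm low. I'll open and go down cautiously, watching the force.

>>> step_arm(rows=[[[100,0,0,0,0],[100,0,0,0,0],[100,0,0,0,0],[100,0,0,0,0],[100,0,0,0,0],[100,0,0,0,0],[100,0,0,-0.01,0],[100,0,0,-0.01,0]]])

```text
clock: 3.8
ee_pos: [0.5561, -0.3106, -0.0181]
orientation: [0.0, 0.995, 0.098, 0.0]
force: [0.0, -0.5, 0.6]
opening: 0.0856
```

>>> step_arm(rows=[[[100,0,-0.0015,-0.005,0],[100,0,0,-0.005,0],[100,0,0,0,0],[100,0,0,0,0]]])

```text
clock: 4.2
ee_pos: [0.556, -0.312, -0.0276]
orientation: [-0.0, 0.995, 0.098, -0.0]
force: [0.6, 0.2, 0.1]
opening: 0.0854
```

>>> step_arm(rows=[[[100,0,0,-0.004,0],[100,0,0,-0.003,0],[0,0,0,0,0],[0,0,0,0,0],[0,0,0,0,0],[0,0,0,0,0],[0,0,0,0,0],[0,0,0,0,0]]])

```text
clock: 5.0
ee_pos: [0.5564, -0.3121, -0.0339]
orientation: [0.0, 0.995, 0.098, 0.0]
force: [-0.4, -0.2, 4.8]
opening: 0.0578
```

>>> step_arm(rows=[[[0,0,0,0.02,0],[0,0,0,0.03,0],[0,0,0,0.03,0],[0,0,0.02,0.0,0],[0,0.004,0.04,0,0],[0,0.004,0.04,0,-0.02],[0,0.004,0.04,0,-0.02],[0,0.004,0.04,0,-0.013]]])

```text
clock: 5.8
ee_pos: [0.5713, -0.1296, 0.0447]
orientation: [-0.0, 0.997, 0.071, -0.001]
force: [1.0, -0.4, 0.2]
opening: 0.0582
```

>>> step_arm(rows=[[[0,0.004,0.04,0,0],[0,0.004,0.04,0,0],[0,0,0.04,0,0],[0,0,0.03,0,0],[0,0,0.01,0,0],[0,0,0.0,0,0],[0,0,0.0,0,0]]])

```text
clock: 6.5
ee_pos: [0.5796, 0.0265, 0.0451]
orientation: [0.001, 0.997, 0.071, -0.0]
force: [0.1, 0.4, -0.6]
opening: 0.058
```

```bash
cat >> h.py <<'E'
np.set_printoptions(precision=4,suppress=True)
def st():
    o=bot.get_obs();print(round(o['clock'],2),o['ee_pos'],'yaw',round(2*np.arctan2(o['orientation'][2],o['orientation'][1]),4),'op',round(o['opening'],4),'F',o['force'],'q',o['q']);return o
E
python3 - <<'E'
from h import *
st();snap('wrist','w5');st()
E
```

```text
6.5 [0.5796 0.0265 0.0451] yaw 0.142 op 0.058 F [ 0.1301  0.4455 -0.5931] q [ 0.0067  0.5914 -0.1489  1.8064  0.1227  0.7538 -1.6358]
6.55 [0.5798 0.0258 0.0452] yaw 0.1406 op 0.0577 F [-0.3411  0.3006 -0.2067] q [ 0.0076  0.5913 -0.1485  1.8062  0.1226  0.7539 -1.6359]
```

View pics/w5.png

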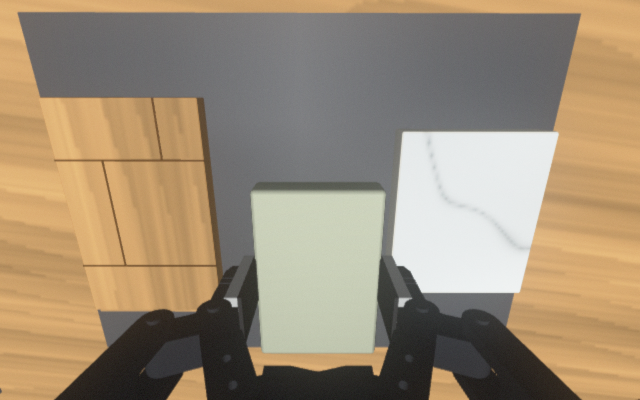

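Wrist view: chip is held square. Oak corners are (40,98), (198,98), (217,312), (100,312); stone's are (403,132), (557,132), (521,293), (392,292).

```bash
python3 - <<'E'
from h import *
P=bot.camera_params('wrist')
def q(n,pts,z):
    c=np.array([px2w(P,a,b,z) for a,b in pts]);d=c[0]-c[3]+c[1]-c[2];print(n,c.mean(0),np.arctan2(d[1],d[0]),np.linalg.norm(d)/2,np.linalg.norm(c[0]-c[1]+c[3]-c[2])/2);return c.mean(0)
a=q('oak',[(40,98),(199,98),(217,312),(100,312)],.019);b=q('stone',[(403,132),(557,132),(521,293),(392,292)],.025);print((a+b)/2)
q('chip',[(252,192),(384,190),(375,352),(261,352)],.098);st()
E
```

```text
oak [0.5639 0.151  0.019 ] 0.12874619817188718 0.16175859181163996 0.09676340857203061
stone [ 0.597  -0.0767  0.025 ] 0.1586755957651395 0.11915336382256925 0.09782266047659996
[0.5805 0.0372 0.022 ]
chip [0.581  0.0262 0.098 ] 0.1412739432429698 0.0873947093491423 0.0581208107514901
6.55 [0.5798 0.0258 0.0452] yaw 0.1406 op 0.0577 F [-0.3411  0.3006 -0.2067] q [ 0.0076  0.5913 -0.1485  1.8062  0.1226  0.7539 -1.6359]
```

>>> step_arm(rows=[[[0,0,0.011,-0.02,0],[0,0,0,-0.025,0],[0,0,0,-0.015,0],[0,0,0,-0.008,0],[0,0,0,-0.004,0],[0,0,0,0,0],[0,0,0,0,0]]])

```text
clock: 7.25
ee_pos: [0.5806, 0.0386, -0.0258]
orientation: [0.0, 0.997, 0.071, 0.001]
force: [0.8, 0.0, 0.2]
opening: 0.0582
```

```bash
python3 -c "
from h import *
st()"
```

```text
7.25 [ 0.5806  0.0386 -0.0258] yaw 0.1421 op 0.0582 F [0.8093 0.0033 0.2267] q [-0.0272  0.6913 -0.1288  1.8587  0.1459  0.5995 -1.676 ]
```

>>> step_arm(rows=[[[0,0,-0.001,-0.002,0],[0,0,0,-0.0015,0],[85,0,0,0,0],[85,0,0,0,0],[85,0,0,0,0],[85,0,0,0,0],[85,0,0,0.03,0],[85,0,0,0.05,0]]])

```text
clock: 8.05
ee_pos: [0.5775, 0.0378, 0.048]
orientation: [-0.0, 0.997, 0.071, -0.003]
force: [0.8, 0.7, 0.2]
opening: 0.0729
```

>>> step_arm(rows=[[[85,0,0.04,0.05,0],[85,0,0.05,0.03,0],[85,-0.015,0.05,0,0],[85,-0.02,0.05,0,0],[85,-0.02,0.05,0,0],[85,-0.02,0.05,0,0],[85,-0.02,0.05,0,0],[85,-0.02,0.04,0,0]]])

```text
clock: 8.85
ee_pos: [0.4701, 0.3883, 0.1148]
orientation: [-0.0, 0.997, 0.072, 0.0]
force: [0.9, 0.2, -0.4]
opening: 0.0725
```

>>> step_arm(rows=[[[60,0,0,0,0],[60,0,0,0,0]]])

```text
clock: 9.05
ee_pos: [0.4702, 0.3869, 0.1146]
orientation: [0.0, 0.997, 0.073, -0.0]
force: [-0.1, -0.2, 0.5]
opening: 0.0513
```

```bash
python3 - <<'E'
from h import *
o=st();im,P=snap('wrist','w6');st()
for p in ([.4702,.4282,.028],[.404,.3187,.034],[.569,.308,.045]): print(w2px(P,p))
E
```

```text
9.05 [0.4702 0.3869 0.1146] yaw 0.1462 op 0.0513 F [-0.0892 -0.2137  0.4694] q [-0.6233  0.5485 -0.1683  1.6535  0.1074  0.9491 -2.2547]
9.1 [0.4714 0.3852 0.1146] yaw 0.1433 op 0.0514 F [-0.0042 -1.1944 -0.3528] q [-0.6214  0.5482 -0.1669  1.6538  0.1076  0.9491 -2.2546]
[272.2058 188.4984]
[378.2168 271.9051]
[439.7305  92.9852]
```

View pics/w6.png

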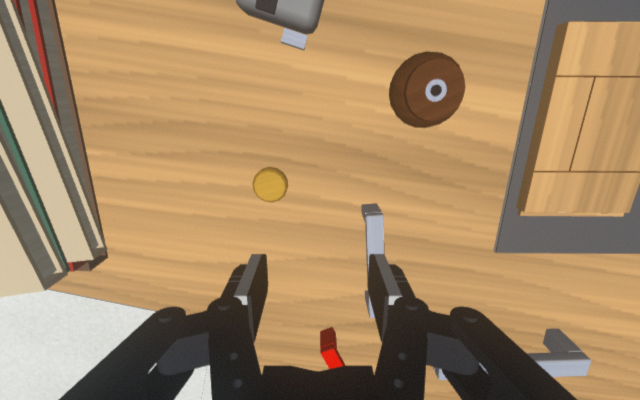

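Knob head is at (270,184), bun insert at (436,90), and the pull's bar runs from (372,209) down towards the right finger at (376,300).

```bash
python3 - <<'E'
from h import *
o=st();P=bot.camera_params('wrist')
k=px2w(P,270,184,.027);print('knob',k,k-o['ee_pos']);print('bun',px2w(P,435.5,90,.045),px2w(P,427,90,.021));print('pullend',px2w(P,373,208,.034))
E
```

```text
9.1 [0.4714 0.3852 0.1146] yaw 0.1433 op 0.0514 F [-0.0042 -1.1944 -0.3528] q [-0.6214  0.5482 -0.1669  1.6538  0.1076  0.9491 -2.2546]
knob [0.4751 0.4288 0.027 ] [ 0.0037  0.0436 -0.0876]
bun [0.5716 0.3096 0.045 ] [0.5723 0.3082 0.021 ]
pullend [0.4682 0.335  0.034 ]
```

>>> step_arm(rows=[[[60,0.003,0.043,0,0],[60,0,0,-0.03,0],[60,0,0,-0.04,0],[60,0,0,-0.03,0],[60,0,0,0,0],[60,0,0,0,0]]])

```text
clock: 9.7
ee_pos: [0.4755, 0.4273, 0.0152]
orientation: [0.0, 0.998, 0.07, -0.0]
force: [0.5, -0.5, 0.9]
opening: 0.0512
```

```bash
python3 - <<'E'
from h import *
o=st();im,P=snap('wrist','w7')
hsv=cv2.cvtColor(im,cv2.COLOR_RGB2HSV);m=((hsv[:,:,1]>165)&(hsv[:,:,2]>90)&(hsv[:,:,0]>18)&(hsv[:,:,0]<32)).astype(np.uint8)
m[:, :230]=0;m[:,420:]=0
n,l,s,c=cv2.connectedComponentsWithStats(m);i=1+s[1:,4].argmax();print(s[i],c[i]);k=px2w(P,*c[i],.024);print(k,k-o['ee_pos'])
E
```

```text
9.7 [0.4755 0.4273 0.0152] yaw 0.1406 op 0.0512 F [ 0.5122 -0.4595  0.9354] q [-0.682   0.7009 -0.1491  1.6663  0.1368  0.7852 -2.3236]
[ 286  217   50   52 1908] [310.8464 243.5922]
[0.4732 0.4315 0.024 ] [-0.0022  0.0042  0.0088]
```

View pics/w7.png

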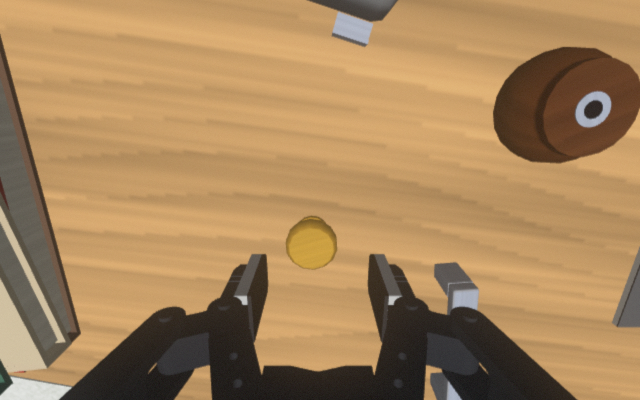

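Knob is at (311,243), clear between the fingers; the pull's end is at (455,285), clear of them.

>>> step_arm(rows=[[[60,-0.001,0.003,-0.02,0],[60,0,0,-0.02,0],[60,0,0,-0.009,0],[0,0,0,0,0],[0,0,0,0,0],[0,0,0,0,0],[0,0,0,0,0],[0,0,0,0,0]]])

```text
clock: 10.55
ee_pos: [0.4742, 0.4323, -0.0329]
orientation: [-0.001, 0.997, 0.071, 0.001]
force: [-0.0, -1.1, 6.1]
opening: 0.0292
```

>>> step_arm(rows=[[[0,0,0,0,0],[0,0,0,0,0]]])

```text
clock: 10.75
ee_pos: [0.4742, 0.4322, -0.0329]
orientation: [-0.001, 0.997, 0.071, 0.001]
force: [-0.3, -0.5, 6.2]
opening: 0.029
```

```bash
python3 -c "
from h import *
st()"
```

```text
10.75 [ 0.4742  0.4322 -0.0329] yaw 0.1426 op 0.029 F [-0.3159 -0.4776  6.1849] q [-0.6956  0.7644 -0.1381  1.6947  0.1505  0.6907 -2.3399]
```

>>> step_arm(rows=[[[0,0,0,0.03,0],[0,0,0,0.04,0],[0,0,-0.03,0.03,0],[0,0.013,-0.045,0,0],[0,0.013,-0.045,0,0],[0,0.013,-0.045,0,0],[0,0.013,-0.045,0,0],[0,0.013,-0.045,0,0]]])

```text
clock: 11.55
ee_pos: [0.5387, 0.175, 0.0662]
orientation: [-0.0, 0.997, 0.071, 0.0]
force: [1.5, 0.4, 0.7]
opening: 0.0291
```

>>> step_arm(rows=[[[0,0.013,-0.045,0,0],[0,0.014,-0.045,0,0],[0,0.014,-0.03,0,0],[0,0,-0.015,0,0],[0,0,0,0,0],[0,0,0,0,0]]])

```text
clock: 12.15
ee_pos: [0.5788, 0.0433, 0.0659]
orientation: [-0.001, 0.997, 0.072, -0.0]
force: [-0.4, -0.1, -0.6]
opening: 0.0288
```

```bash
python3 - <<'E'
from h import *
st();snap('wrist','w8');st()
E
```

```text
12.15 [0.5788 0.0433 0.0659] yaw 0.1438 op 0.0288 F [-0.4164 -0.07   -0.6055] q [ 0.0039  0.5664 -0.1864  1.7858  0.137   0.8021 -1.6765]
12.2 [0.5788 0.0441 0.0659] yaw 0.1453 op 0.0291 F [-0.3367  0.2355 -0.3208] q [ 0.0029  0.5664 -0.1868  1.7857  0.137   0.8021 -1.6764]
```

View pics/w8.png

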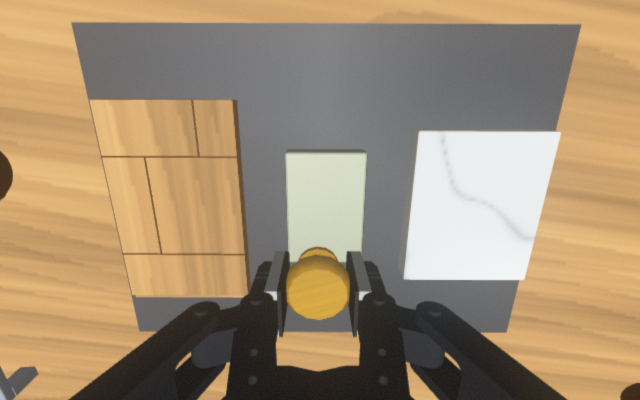

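Chip's far corners show at (286,152) and (366,152) with its sides vertical between oak and stone. The knob is held upright at (318,286).

```bash
python3 - <<'E'
from h import *
P=bot.camera_params('wrist');o=st()
y=.142;X=np.array([np.cos(y),np.sin(y)])
a=px2w(P,286.5,152,.023)[:2];b=px2w(P,366,152,.023)[:2];print(a,b,np.linalg.norm(a-b),np.arctan2(*(a-b)[::-1])-np.pi/2)
print('chip c',(a+b)/2-.045*X)
print('edges at row 235',px2w(P,287.5,240,.023)[:2],px2w(P,363,240,.023)[:2])
E
```

```text
12.2 [0.5788 0.0441 0.0659] yaw 0.1453 op 0.0291 F [-0.3367  0.2355 -0.3208] q [ 0.0029  0.5664 -0.1868  1.7857  0.137   0.8021 -1.6764]
[0.6209 0.0733] [0.6292 0.0166] 0.0572561432029722 0.14526338628002655
chip c [0.5805 0.0386]
edges at row 235 [0.5517 0.0646] [0.5604 0.0055]
```

>>> step_arm(rows=[[[0,0.0015,-0.006,-0.02,0],[0,0,0,-0.03,0],[0,0,0,-0.015,0],[0,0,0,-0.006,0],[0,0,0,0,0],[0,0,0,0,0]]])

```text
clock: 12.8
ee_pos: [0.5813, 0.0368, -0.0044]
orientation: [-0.0, 0.997, 0.072, 0.001]
force: [0.3, 0.1, -1.1]
opening: 0.029
```

```bash
python3 -c "
from h import *
st()"
```

```text
12.8 [ 0.5813  0.0368 -0.0044] yaw 0.1442 op 0.029 F [ 0.342   0.1162 -1.1299] q [-0.0013  0.6619 -0.164   1.8426  0.1661  0.6491 -1.6903]
```

>>> step_arm(rows=[[[0,0,0.001,-0.002,0],[0,0,0,-0.002,0],[0,0,0,-0.001,0],[0,0,0,0,0]]])

```text
clock: 13.2
ee_pos: [0.5811, 0.0368, -0.0099]
orientation: [-0.0, 0.997, 0.071, 0.0]
force: [0.6, -0.4, 0.7]
opening: 0.0292
```

>>> step_arm(rows=[[[55,0,0,0,0],[55,0,0,0,0],[55,0,0,0,0],[55,0,0,0,0],[55,0,0,0.03,0],[55,0,0,0.05,0],[55,0,0.03,0.04,0],[55,-0.01,0.05,0.02,0]]])

```text
clock: 14.0
ee_pos: [0.5749, 0.1098, 0.1321]
orientation: [0.001, 0.998, 0.068, 0.003]
force: [1.4, 0.9, 0.2]
opening: 0.0469
```

>>> step_arm(rows=[[[55,-0.03,0.04,0,0.04],[55,-0.03,0.04,0,0.04],[55,-0.03,0.04,0,0],[55,-0.03,0.04,0,0],[55,-0.02,0.03,0,0],[55,-0.02,0.01,0,0],[55,0,0,0,0],[55,0,0,0,0]]])

```text
clock: 14.8
ee_pos: [0.4118, 0.3122, 0.1282]
orientation: [0.0, 0.994, 0.112, 0.0]
force: [0.2, -0.3, 0.5]
opening: 0.047
```

```bash
python3 - <<'E'
from h import *
o=st();im,P=snap('wrist','w9');st()
hsv=cv2.cvtColor(im,cv2.COLOR_RGB2HSV)
for p in ([.404,.3187,.034],[.4682,.335,.034]): print(w2px(P,p))
m=((hsv[:,:,1]<60)&(hsv[:,:,2]>90)).astype(np.uint8)
n,l,s,c=cv2.connectedComponentsWithStats(m)
for i in range(1,n):
    if s[i,4]>250: print(s[i],c[i])
E
```

```text
14.8 [0.4118 0.3122 0.1282] yaw 0.2237 op 0.047 F [ 0.1671 -0.2536  0.454 ] q [-0.5188  0.4094 -0.2524  1.8761  0.1309  0.8719 -2.1827]
14.85 [0.4125 0.3116 0.1281] yaw 0.222 op 0.0467 F [ 0.4765 -0.8181 -0.2719] q [-0.5177  0.4097 -0.2517  1.8758  0.1309  0.8718 -2.1826]
[309.1838 198.9037]
[306.5969 125.7314]
[  434     0   206   211 17442] [558.132  137.2954]
[  0  42  24 127 873] [  9.3837 115.6942]
[ 297  132   19  119 2033] [306.8874 189.6026]
[    0   211   178   189 21773] [ 64.0302 306.3172]
[240 254  26  50 395] [252.9671 276.7772]
[370 254  22  38 289] [379.9204 269.4048]
[ 461  283   60   43 1208] [496.8071 307.8154]
```

View pics/w9.png

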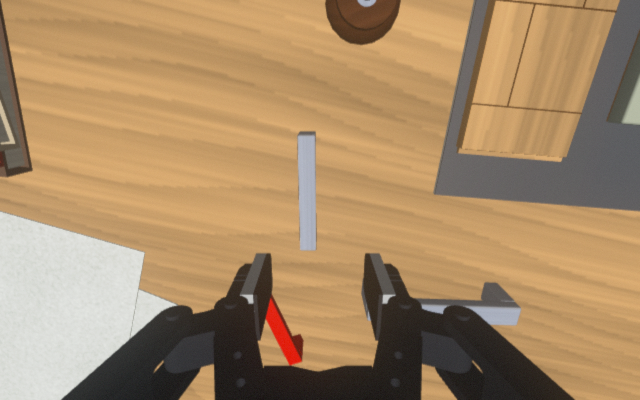

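Pull's bar runs from (307,135) to (308,250). The larger grey pull's left end is at (365,312) and the red one's top at (270,300).

```bash
python3 - <<'E'
from h import *
o=st();P=bot.camera_params('wrist')
a=px2w(P,307.2,135,.034);b=px2w(P,308,250,.034);d=a-b;print(a,b,np.linalg.norm(d),np.arctan2(d[1],d[0]),'c',(a+b)/2,(a+b)/2-o['ee_pos'])
print('big',px2w(P,365,312,.035),px2w(P,518,310,.035),'red',px2w(P,270,298,.03),px2w(P,270,298,.0))
Pt=bot.camera_params('top');print('big top',px2w(Pt,246,255,.035),px2w(Pt,293,243,.035),'red',px2w(Pt,208,258,.03),px2w(Pt,226,285,.03))
E
```

```text
14.85 [0.4125 0.3116 0.1281] yaw 0.222 op 0.0467 F [ 0.4765 -0.8181 -0.2719] q [-0.5177  0.4097 -0.2517  1.8758  0.1309  0.8718 -2.1826]
[0.4614 0.3321 0.034 ] [0.3529 0.3081 0.034 ] 0.11114164367307365 0.21832562525085275 c [0.4072 0.3201 0.034 ] [-0.0053  0.0085 -0.0941]
big [0.2956 0.2342 0.035 ] [0.3334 0.0779 0.035 ] red [0.287 0.335 0.03 ] [ 0.2649  0.3355 -0.    ]
big top [0.3027 0.2297 0.035 ] [0.3372 0.0833 0.035 ] red [0.2962 0.3487 0.03  ] [0.2122 0.291  0.03  ]
```

>>> step_arm(rows=[[[55,-0.005,0.0085,-0.02,-0.004],[55,0,0,-0.04,0],[55,0,0,-0.04,0],[55,0,0,-0.03,0],[55,0,0,-0.015,0],[55,0,0,-0.005,0],[55,0,0,0,0],[55,0,0,0,0]]])

```text
clock: 15.65
ee_pos: [0.4078, 0.3208, -0.0212]
orientation: [-0.0, 0.994, 0.109, 0.001]
force: [0.2, 0.5, 0.3]
opening: 0.0471
```

>>> step_arm(rows=[[[0,0,0,0,0],[0,0,0,0,0],[0,0,0,0,0],[0,0,0,0,0],[0,0,0,0,0],[0,0,0,0,0]]])

```text
clock: 16.25
ee_pos: [0.4074, 0.3213, -0.0209]
orientation: [-0.0, 0.994, 0.109, 0.001]
force: [-0.7, -0.6, 4.9]
opening: 0.0145
```

```bash
python3 - <<'E'
from h import *
st()
E
```

```text
16.25 [ 0.4074  0.3213 -0.0209] yaw 0.2191 op 0.0145 F [-0.6551 -0.6399  4.8944] q [-0.5925  0.6247 -0.1849  2.0248  0.2232  0.5088 -2.2903]
```

>>> step_arm(rows=[[[0,0,0,0.03,0],[0,0,0,0.05,0],[0,0,0,0.04,0],[0,0.02,-0.02,0,0.12],[0,0.02,-0.02,0,0.12],[0,0.02,-0.02,0,0.12],[0,0.02,-0.02,0,0.12],[0,0.02,-0.02,0,0.12]]])

```text
clock: 17.05
ee_pos: [0.5074, 0.2198, 0.0985]
orientation: [0.0, 0.916, 0.4, 0.0]
force: [0.4, -0.2, -2.0]
opening: 0.0144
```

>>> step_arm(rows=[[[0,0.02,-0.02,0,0.12],[0,0.02,-0.02,0,0.12],[0,0.02,-0.02,0,0.12],[0,0.02,-0.02,0,0.12],[0,0.02,-0.02,0,0.12],[0,0.02,-0.02,0,0.12],[0,0.02,-0.02,0,0.12],[0,0.022,-0.03,0,0.054]]])

```text
clock: 17.85
ee_pos: [0.669, 0.0515, 0.0985]
orientation: [-0.0, 0.653, 0.758, 0.0]
force: [1.0, -0.7, -0.3]
opening: 0.0146
```

>>> step_arm(rows=[[[0,0,0,0,0],[0,0,0,0,0],[0,0,0,0,0]]])

```text
clock: 18.15
ee_pos: [0.668, 0.052, 0.0982]
orientation: [-0.0, 0.655, 0.756, 0.0]
force: [-0.2, 0.2, -0.8]
opening: 0.0143
```

```bash
python3 - <<'E'
from h import *
st()
E
```

```text
18.15 [0.668  0.052  0.0982] yaw 1.7136 op 0.0143 F [-0.1655  0.2252 -0.7927] q [ 0.2366  0.7137 -0.6404  1.4916  0.4562  1.089  -0.3574]
```

>>> step_arm(rows=[[[0,0.0015,-0.002,-0.03,0],[0,0,0,-0.03,0],[0,0,0,-0.03,0],[0,0,0,-0.015,0],[0,0,0,-0.005,0],[0,0,0,-0.002,0],[0,0,0,0,0],[0,0,0,0,0]]])

```text
clock: 18.95
ee_pos: [0.6712, 0.0491, -0.0125]
orientation: [0.001, 0.655, 0.755, 0.001]
force: [0.2, -1.0, -0.9]
opening: 0.0144
```

```bash
python3 - <<'E'
from h import *
st()
E
```

```text
18.95 [ 0.6712  0.0491 -0.0125] yaw 1.7126 op 0.0144 F [ 0.1693 -0.9805 -0.8986] q [ 0.2091  0.8311 -0.577   1.5854  0.546   0.8888 -0.4274]
```

>>> step_arm(rows=[[[0,0,0,-0.002,0],[0,0,0,-0.0015,0],[0,0,0,0,0],[40,0,0,0,0],[40,0,0,0,0],[40,0,0,0,0],[40,0,0,0.02,0],[40,0,0,0.05,0]]])

```text
clock: 19.75
ee_pos: [0.667, 0.0477, 0.0487]
orientation: [-0.003, 0.655, 0.756, -0.003]
force: [0.5, -0.3, 0.2]
opening: 0.0342
```

>>> step_arm(rows=[[[40,0,0,0.05,0],[40,0,-0.02,0.05,0],[100,-0.02,-0.05,0.03,0],[100,-0.03,-0.05,0,0],[100,-0.03,-0.05,0,0],[100,-0.03,-0.05,0,0],[100,-0.03,-0.05,0,0],[100,-0.03,-0.04,0,0]]])

```text
clock: 20.55
ee_pos: [0.5201, -0.2238, 0.1733]
orientation: [0.0, 0.655, 0.755, 0.0]
force: [0.7, -0.1, -0.2]
opening: 0.0857
```

>>> step_arm(rows=[[[100,-0.03,-0.02,0,0],[100,-0.03,0,0,0],[100,0,0,0,0],[100,0,0,0,0]]])

```text
clock: 20.95
ee_pos: [0.4611, -0.2421, 0.1737]
orientation: [0.0, 0.655, 0.755, 0.0]
force: [1.3, 0.0, -0.9]
opening: 0.0852
```

```bash
python3 - <<'E'
from h import *
o=st();im,P=snap('wrist','w10');st()
print('leg pred',w2px(P,[.414,-.322,.11]),'tcp',w2px(P,o['ee_pos']+[0,0,.038]))
t,Pt=snap('top','top10')
cv2.imwrite('pics/c10.png',np.vstack([cv2.resize(im[:,:,::-1],(480,300)),cv2.resize(t[110:230,235:427,::-1],(480,300),interpolation=cv2.INTER_CUBIC)]))
E
```

```text
20.95 [ 0.4611 -0.2421  0.1737] yaw 1.7119 op 0.0852 F [ 1.2931  0.0066 -0.9127] q [ 0.9395  0.4269 -0.7321  1.7977  0.3269  1.0409  0.2254]
21.0 [ 0.462  -0.2417  0.1737] yaw 1.713 op 0.0857 F [-0.1328  0.1466 -0.8645] q [ 0.9383  0.4276 -0.7323  1.7967  0.327   1.0409  0.2254]
leg pred [253.0602 278.8805] tcp [316.8966 265.4763]
```

View pics/c10.png

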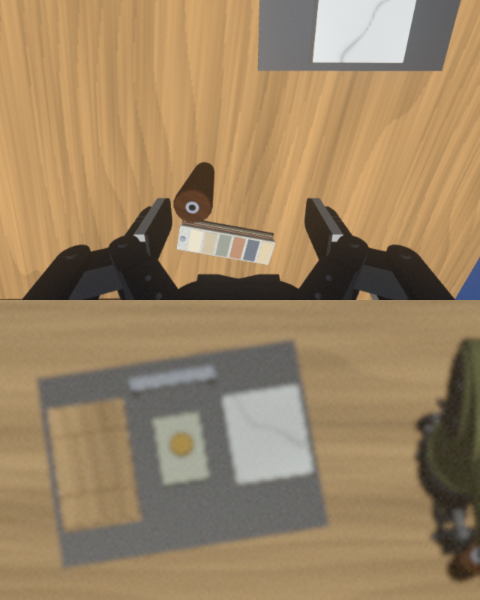

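Placed set looks right in the top view: chip with knob central, pull behind and crosswise. In the wrist view the leg's insert is at about (256,277) full scale.

```bash
python3 - <<'E'
from h import *
o=st();P=bot.camera_params('wrist')
im=cv2.imread('pics/w10.png');g=im[255:300,235:280]
m=(g.min(2)>110).astype(np.uint8);n,l,s,c=cv2.connectedComponentsWithStats(m);
for i in range(1,n): print(s[i],c[i]+[235,255])
k=px2w(P,256,277.3,.11);print(k,k-o['ee_pos'])
E
```

```text
21.05 [ 0.4623 -0.2414  0.1736] yaw 1.7138 op 0.0854 F [-0.294   0.5237 -0.5073] q [ 0.9375  0.4281 -0.7324  1.7963  0.3271  1.041   0.2254]
[ 12  14  18  16 165] [255.8121 276.1091]
[25 42  8  2  8] [263.5   297.625]
[34 44  5  1  5] [271. 299.]
[ 0.418  -0.3192  0.11  ] [-0.0444 -0.0778 -0.0636]
```

>>> step_arm(rows=[[[100,-0.025,-0.04,0,0],[100,-0.02,-0.038,0,0],[100,0,0,-0.03,0],[100,0,0,-0.03,0],[100,0,0,0,0],[100,0,0,0,0]]])

```text
clock: 21.65
ee_pos: [0.4173, -0.319, 0.1136]
orientation: [-0.0, 0.654, 0.756, 0.0]
force: [0.7, -0.6, 0.9]
opening: 0.0854
```

```bash
python3 - <<'E'
from h import *
o=st();im,P=snap('wrist','w11')
u,v=w2px(P,[.416,-.32,.11]);print(u,v);x0,y0=max(int(u)-30,0),int(v)-40
g=im[y0:y0+80,x0:x0+60];m=(g.min(2)>110).astype(np.uint8);n,l,s,c=cv2.connectedComponentsWithStats(m)
for i in range(1,n):
    if s[i,4]>20:
        p=c[i]+[x0,y0];k=px2w(P,*p,.11);print(s[i],p,k,k-o['ee_pos'])
E
```

```text
21.65 [ 0.4173 -0.319   0.1136] yaw 1.7149 op 0.0854 F [ 0.6776 -0.6013  0.8784] q [ 1.0671  0.4989 -0.6865  1.8699  0.3922  0.912   0.3393]
314.6786493476167 233.99024066311824
[ 20  28  25  23 339] [315.7021 232.1357] [ 0.4165 -0.3186  0.11  ] [-0.0008  0.0004 -0.0036]
```

Aligned within 1 mm; now descend and grip.

>>> step_arm(rows=[[[100,0,0,-0.03,0],[100,0,0,-0.03,0],[100,0,0,-0.03,0],[100,0,0,-0.007,0],[0,0,0,0,0],[0,0,0,0,0],[0,0,0,0,0],[0,0,0,0,0]]])

```text
clock: 22.5
ee_pos: [0.4174, -0.3207, 0.0184]
orientation: [0.002, 0.655, 0.755, -0.0]
force: [-0.6, -0.3, 6.6]
opening: 0.0441
```

>>> step_arm(rows=[[[0,0,0,0,0],[0,0,0,0,0],[0,0,0,0,0]]])

```text
clock: 22.8
ee_pos: [0.4174, -0.3207, 0.0184]
orientation: [0.002, 0.655, 0.755, -0.0]
force: [-0.6, -0.6, 6.4]
opening: 0.0439
```

```bash
python3 - <<'E'
from h import *
st()
E
```

```text
22.8 [ 0.4174 -0.3207  0.0184] yaw 1.7125 op 0.0439 F [-0.5712 -0.5683  6.3735] q [ 0.993   0.6199 -0.5891  1.9736  0.5269  0.6993  0.2189]
```

>>> step_arm(rows=[[[0,0,0,0.02,0],[0,0,0,0.04,0],[0,0,0,0.04,0],[0,0.005,0.02,0.02,0],[0,0.014,0.04,0,0],[0,0.014,0.045,0,0],[0,0.014,0.045,0,0],[0,0.014,0.045,0,0]]])

```text
clock: 23.6
ee_pos: [0.4777, -0.1233, 0.1377]
orientation: [0.001, 0.655, 0.755, 0.0]
force: [1.1, -0.9, -1.7]
opening: 0.0437
```

>>> step_arm(rows=[[[0,0.014,0.045,0,0],[0,0.014,0.045,0,0],[0,0.014,0.045,0,0],[0,0.014,0.045,0,0],[0,0.014,0.045,0,0],[0,0.01,0.035,0,0],[0,0.006,0.017,0,0],[0,0,0,0,0]]])

```text
clock: 24.4
ee_pos: [0.5634, 0.1564, 0.1376]
orientation: [-0.0, 0.653, 0.757, 0.002]
force: [0.0, 1.3, -0.2]
opening: 0.0442
```

>>> step_arm(rows=[[[0,0,0,0,0],[0,0,0,0,0]]])

```text
clock: 24.6
ee_pos: [0.5631, 0.1504, 0.1366]
orientation: [0.0, 0.656, 0.755, -0.0]
force: [-0.5, -0.3, -1.4]
opening: 0.0444
```

```bash
python3 - <<'E'
from h import *
o=st();im,P=snap('wrist','w12');s,_=snap('scene','scene12')
print('tcp tip',w2px(P,o['ee_pos']),'oak c',w2px(P,[.564,.151,.019]),'leg top pred',w2px(P,o['ee_pos']+[0,0,.0916]))
cv2.imwrite('pics/c12.png',np.vstack([cv2.resize(im[:,:,::-1],(480,300)),cv2.resize(s[130:310,150:400,::-1],(480,300),interpolation=cv2.INTER_CUBIC)]))
E
```

```text
24.6 [0.5631 0.1504 0.1366] yaw 1.7109 op 0.0444 F [-0.4598 -0.2896 -1.4464] q [ 0.1303  0.557  -0.6946  1.6922  0.4043  1.041  -0.5583]
tcp tip [316.9022 235.1099] oak c [318.0175 185.0361] leg top pred [316.64   341.7863]
```

View pics/c12.png

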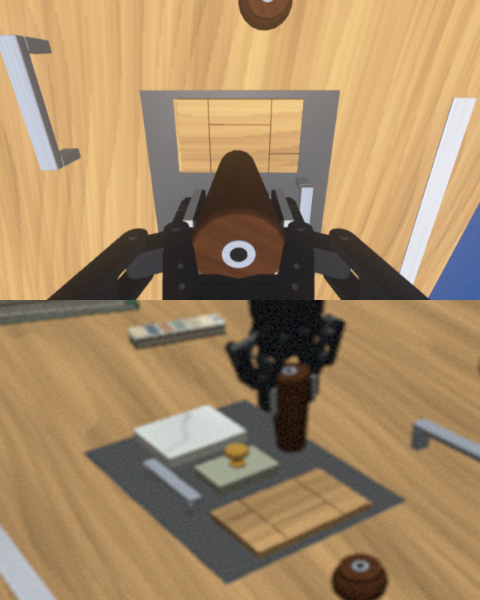

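Leg hangs upright in the grip over oak (top at (238,254) in the half-scale wrist view), and knob and pull are standing.

>>> step_arm(rows=[[[0,0.001,0.001,-0.03,0],[0,0,0,-0.03,0],[0,0,0,-0.02,0],[0,0,0,-0.01,0],[0,0,0,-0.004,0],[0,0,0,0,0],[0,0,0,0,0]]])

```text
clock: 25.4
ee_pos: [0.5649, 0.1534, 0.0434]
orientation: [0.0, 0.655, 0.755, 0.001]
force: [0.1, -1.0, -0.6]
opening: 0.0442
```

```bash
python3 - <<'E'
from h import *
st()
E
```

```text
25.4 [0.5649 0.1534 0.0434] yaw 1.7125 op 0.0442 F [ 0.0587 -0.9637 -0.5821] q [ 0.0818  0.6618 -0.6298  1.7929  0.5026  0.8509 -0.6454]
```

>>> step_arm(rows=[[[0,-0.001,-0.002,-0.003,0],[0,0,0,-0.002,0],[0,0,0,-0.001,0],[0,0,0,0,0],[0,0,0,0,0]]])

```text
clock: 25.9
ee_pos: [0.5634, 0.1513, 0.0374]
orientation: [0.0, 0.655, 0.755, 0.0]
force: [-2.8, -1.1, 7.9]
opening: 0.0443
```

```bash
python3 - <<'E'
from h import *
st()
E
```

```text
25.9 [0.5634 0.1513 0.0374] yaw 1.7127 op 0.0443 F [-2.8321 -1.071   7.858 ] q [ 0.0815  0.6669 -0.6248  1.803   0.5097  0.8372 -0.65  ]
```

>>> step_arm(rows=[[[100,0,0,0,0],[100,0,0,0,0],[100,0,0,0,0],[100,0,0,0,0],[100,0,0,0,0],[100,0,0,0.03,0],[100,0,0,0.05,0],[100,0,0,0.05,0]]])

```text
clock: 26.7
ee_pos: [0.5624, 0.1511, 0.1672]
orientation: [-0.001, 0.655, 0.756, -0.001]
force: [1.5, 0.6, 1.0]
opening: 0.0853
```

>>> step_arm(rows=[[[100,0,0.02,0.01,0],[100,0,0.045,0,0],[100,0.004,0.045,0,0],[100,0.005,0.045,-0.02,0],[100,0,0.0,-0.03,0],[100,0,0,-0.03,0],[100,0,0,0,0],[100,0,0,0,0]]])

```text
clock: 27.5
ee_pos: [0.5721, 0.306, 0.0965]
orientation: [-0.0, 0.655, 0.755, -0.0]
force: [0.4, -0.3, 1.0]
opening: 0.0854
```

```bash
python3 - <<'E'
from h import *
o=st();im,P=snap('wrist','w13')
u,v=w2px(P,[.5716,.3096,.045]);print(u,v);x0,y0=max(int(u)-45,0),int(v)-45
g=im[y0:y0+90,x0:x0+90];m=(g.min(2)>110).astype(np.uint8);n,l,s,c=cv2.connectedComponentsWithStats(m)
for i in range(1,n):
    if s[i,4]>20:
        p=c[i]+[x0,y0];k=px2w(P,*p,.045);print(s[i],p,k,k-o['ee_pos'])
E
```

```text
27.5 [0.5721 0.306  0.0965] yaw 1.7127 op 0.0854 F [ 0.3999 -0.3067  1.0264] q [-0.156   0.6894 -0.659   1.5564  0.4631  1.0575 -0.7937]
317.0361350332809 203.6496282408148
[23  0  7  6 28] [297.3571 159.7143] [0.552  0.3422 0.045 ] [-0.0201  0.0361 -0.0515]
[ 34  33  21  20 249] [316.1888 200.7831] [0.5706 0.3119 0.045 ] [-0.0015  0.0058 -0.0515]
[  3  51  18  39 337] [283.6499 230.3264] [0.5479 0.2831 0.045 ] [-0.0242 -0.023  -0.0515]
[ 27  68  25  22 427] [310.3021 237.281 ] [0.5702 0.28   0.045 ] [-0.0019 -0.0261 -0.0515]
```

>>> step_arm(rows=[[[100,-0.001,0.005,-0.03,0],[100,0,0,-0.04,0],[100,0,0,-0.03,0],[100,0,0,-0.02,0],[100,0,0,-0.008,0],[100,0,0,0,0],[100,0,0,0,0]]])

```text
clock: 28.25
ee_pos: [0.5723, 0.312, -0.0297]
orientation: [0.0, 0.655, 0.755, 0.001]
force: [0.2, 0.2, -0.4]
opening: 0.0856
```

>>> step_arm(rows=[[[0,0,0,0,0],[0,0,0,0,0],[0,0,0,0,0],[0,0,0,0,0],[0,0,0,0,0]]])

```text
clock: 28.75
ee_pos: [0.5718, 0.3116, -0.0295]
orientation: [0.001, 0.655, 0.755, 0.001]
force: [-1.8, -1.4, 10.8]
opening: 0.0566
```

```bash
python3 - <<'E'
from h import *
st()
E
```

```text
28.75 [ 0.5718  0.3116 -0.0295] yaw 1.7126 op 0.0566 F [-1.7579 -1.3952 10.7813] q [-0.2098  0.8282 -0.5752  1.661   0.5776  0.826  -0.8962]
```

>>> step_arm(rows=[[[0,0,0,0.02,0],[0,0,0,0.04,0],[0,0,0,0.04,0],[0,0,0,0.04,0],[0,0,0,0.04,0],[0,0,0,0.01,0],[0,0,0,0,0]]])

```text
clock: 29.45
ee_pos: [0.5719, 0.3119, 0.1606]
orientation: [0.001, 0.655, 0.755, 0.002]
force: [-0.4, -0.2, -1.9]
opening: 0.0567
```

```bash
python3 - <<'E'
from h import *
o=st();im,P=snap('wrist','w14')
u,v=w2px(P,o['ee_pos']+[0,0,.075]);print(u,v);x0,y0=int(u)-45,int(v)-60
g=im[y0:y0+110,x0:x0+90];m=(g.min(2)>110).astype(np.uint8);n,l,s,c=cv2.connectedComponentsWithStats(m)
for i in range(1,n):
    if s[i,4]>60:
        p=c[i]+[x0,y0];k=px2w(P,*p,o['ee_pos'][2]+.0745);print(s[i],p,k-o['ee_pos'])
E
```

```text
29.45 [0.5719 0.3119 0.1606] yaw 1.7126 op 0.0567 F [-0.4374 -0.1687 -1.9153] q [-0.1522  0.6339 -0.6872  1.4721  0.4194  1.1815 -0.7607]
317.4322769931767 311.39208000413674
[ 26  43  40  33 772] [317.4754 309.9003] [-0.      0.0003  0.0745]
```

Bun is held, centred and lifted (insert exactly where predicted). Carry it over the leg to the stone.

>>> step_arm(rows=[[[0,0,-0.03,0,0],[0,0.003,-0.045,0,0],[0,0.003,-0.045,0,0],[0,0.003,-0.045,0,0],[0,0.003,-0.045,0,0],[0,0.003,-0.045,0,0],[0,0.003,-0.045,0,0],[0,0.003,-0.045,0,0]]])

```text
clock: 30.3
ee_pos: [0.5907, -0.0361, 0.1561]
orientation: [-0.001, 0.655, 0.755, -0.001]
force: [0.8, 0.6, -1.4]
opening: 0.0566
```

>>> step_arm(rows=[[[0,0.003,-0.03,-0.02,0],[0,0,-0.013,-0.03,0],[0,0,0,-0.03,0],[0,0,0,0,0],[0,0,0,0,0]]])

```text
clock: 30.8
ee_pos: [0.5941, -0.0762, 0.0773]
orientation: [-0.002, 0.655, 0.756, -0.001]
force: [0.4, -0.5, 0.2]
opening: 0.0565
```

```bash
python3 - <<'E'
from h import *
st()
E
```

```text
30.8 [ 0.5941 -0.0762  0.0773] yaw 1.7137 op 0.0565 F [ 0.402  -0.4661  0.2211] q [ 0.4912  0.6457 -0.6663  1.7164  0.4734  0.9498 -0.2174]
```

>>> step_arm(rows=[[[0,0.0025,-0.0005,-0.03,0],[0,0,0,-0.025,0],[0,0,0,-0.014,0],[0,0,0,-0.006,0],[0,0,0,0,0],[0,0,0,0,0]]])

```text
clock: 31.4
ee_pos: [0.5985, -0.077, 0.0045]
orientation: [0.001, 0.655, 0.756, 0.001]
force: [0.7, 0.6, -0.3]
opening: 0.0566
```

```bash
python3 - <<'E'
from h import *
st()
E
```

```text
31.4 [ 0.5985 -0.077   0.0045] yaw 1.7131 op 0.0566 F [ 0.6673  0.5808 -0.2942] q [ 0.4522  0.7332 -0.6058  1.7753  0.5552  0.8083 -0.2848]
```

>>> step_arm(rows=[[[0,-0.001,0,-0.004,0],[0,0,0,-0.003,0],[0,0,0,-0.002,0],[0,0,0,0,0],[0,0,0,0,0]]])

```text
clock: 31.9
ee_pos: [0.5968, -0.0775, -0.0044]
orientation: [0.001, 0.655, 0.755, -0.0]
force: [-3.3, -1.3, 10.5]
opening: 0.0567
```

```bash
python3 - <<'E'
from h import *
st()
E
```

```text
31.9 [ 0.5968 -0.0775 -0.0044] yaw 1.7126 op 0.0567 F [-3.2937 -1.3048 10.4659] q [ 0.4478  0.7427 -0.5969  1.7855  0.5658  0.7902 -0.2946]
```

Contact. Release, lift straight up, and retreat to the robot's right for a final look.

>>> step_arm(rows=[[[100,0,0,0,0],[100,0,0,0,0],[100,0,0,0,0],[100,0,0,0,0],[100,0,0,0,0],[100,0,0,0.03,0],[100,0,0,0.05,0],[100,0,0,0.05,0]]])

```text
clock: 32.7
ee_pos: [0.5959, -0.0771, 0.1252]
orientation: [-0.001, 0.655, 0.756, -0.0]
force: [1.2, -0.1, 0.5]
opening: 0.085
```

>>> step_arm(rows=[[[100,0,0,0.05,0],[100,0,-0.03,0.03,0],[100,-0.01,-0.05,0,0],[100,-0.02,-0.05,0,0],[100,-0.02,-0.05,0,0],[100,-0.02,-0.05,0,0],[100,0,0,0,0],[100,0,0,0,0]]])

```text
clock: 33.5
ee_pos: [0.5302, -0.2971, 0.2039]
orientation: [-0.0, 0.657, 0.754, -0.0]
force: [0.7, 1.0, 0.1]
opening: 0.0857
```

```bash
python3 - <<'E'
from h import *
st();t,Pt=snap('top','top15');s,Ps=snap('scene','scene15')
C=np.array([.5805,.0372]);y=.142;X=np.array([np.cos(y),np.sin(y)]);Y=np.array([-X[1],X[0]])
for n,xy,z in [('leg',C+.115*Y,.129),('bun',C-.115*Y,.07),('knob',C,.051),('pull',C+.09*X,.039)]: print(n,'top',w2px(Pt,[*xy,z]),'scene',w2px(Ps,[*xy,z]))
t0=cv2.imread('pics/top0.png').astype(int);d=np.abs(t[:,:,::-1].astype(int)-t0).max(2)
print('fan diff',d[170:230,445:470].mean(),'tape diff',d[143:170,172:200].mean())
cv2.imwrite('pics/c15.png',np.vstack([cv2.resize(t[110:230,160:400,::-1],(600,300),interpolation=cv2.INTER_CUBIC),cv2.resize(s[150:300,150:450,::-1],(600,300),interpolation=cv2.INTER_CUBIC)]))
E
```

```text
33.5 [ 0.5302 -0.2971  0.2039] yaw 1.7092 op 0.0857 F [0.7292 0.9746 0.0546] q [ 0.9052  0.5389 -0.7257  1.5248  0.3708  1.2202  0.2598]
leg top [268.2679 165.0839] scene [299.9413 212.6901]
bun top [342.1937 158.988 ] scene [246.5934 192.1947]
knob top [306.4477 166.2585] scene [271.9408 218.5218]
pull top [302.215  140.9938] scene [239.5272 236.5648]
fan diff 71.15333333333334 tape diff 11.314814814814815
```

View pics/c15.png

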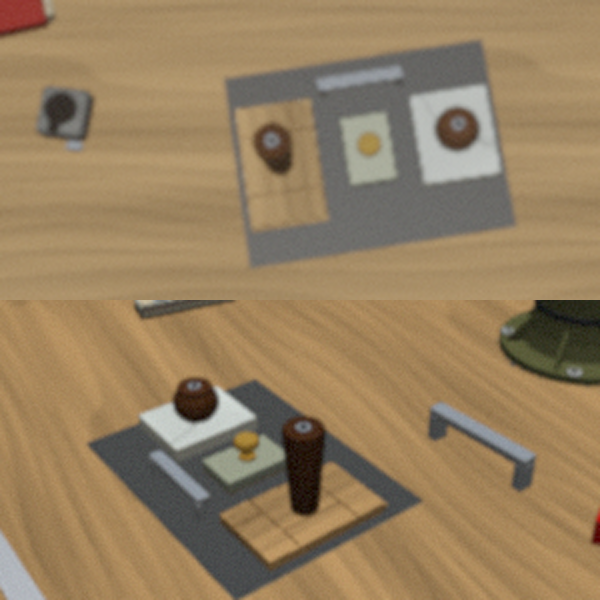

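Final view: all five stand in place. Leg insert is at (268,167) in top pixels, bun (343,159), knob (308,167), pull mid (304,141), each within about 2 px (6 mm) of its target. One numeric check follows on the chip and the fan deck (the arm hides the deck in the top view), then hand in.

```bash
python3 - <<'E'
from h import *
t=cv2.imread('pics/top15.png');P=bot.camera_params('top');hsv=cv2.cvtColor(cv2.GaussianBlur(t,(3,3),0),cv2.COLOR_BGR2HSV)
C=np.array([.5805,.0372]);y=.142;R=np.array([[np.cos(y),np.sin(y)],[-np.sin(y),np.cos(y)]])
def f(n,box,z,th):
    x0,y0,x1,y1=box;m=np.zeros(t.shape[:2],np.uint8);m[y0:y1,x0:x1]=(hsv[y0:y1,x0:x1,2]>th)
    c=max(cv2.findContours(m,0,1)[0],key=cv2.contourArea)[:,0];w=np.float32([px2w(P,a,b,z)[:2]*1000 for a,b in c]);r=cv2.minAreaRect(w)
    print(n,'board frame mm',R@(np.array(r[0])-C*1000),'size',r[1],r[2]-np.degrees(y))
f('chip',(293,150,323,190),.023,115);f('pull',(280,132,328,150),.039,115)
a=cv2.imread('pics/scene0.png').astype(int);b=cv2.imread('pics/scene15.png').astype(int)
d=np.abs(a-b).max(2);print('fan scene diff',d[138:160,215:262].mean(),'tape',d[335:380,320:370].mean(),'bg',d[300:390,0:120].mean())
E
```

```text
chip board frame mm [-0.5326 -0.7577] size (97.7027816772461, 67.98079681396484) -0.12351995507887992
pull board frame mm [90.108  -4.2216] size (21.82862663269043, 115.90281677246094) -0.0431643108528057
fan scene diff 4.055125725338491 tape 5.2155555555555555 bg 5.07212962962963
```

```bash
python3 -c "
from station import bot
print(bot.sign_off())"
```

```text
the job is handed in; nothing more can be done
None
```

All five samples are laid out on the board and the job is handed in at about 34 s of the 128 s allowed, with the arm retreated and touching nothing. The sign-off gives no verdict, so the results below come from my own last pictures.

| Item | Position in the last check | Limit |
|---|---|---|
| Front sample | about 1 mm from board centre, parallel within 0.01 rad | 12 mm, 0.15 rad |
| Pull | 90 mm behind centre, about 4 mm sideways, parallel within 0.01 rad | 45 to 124 mm, 15 mm, 0.15 rad |
| Leg on oak, bun on stone | within about 6 mm of centre, upright by eye | 15 mm |
| Knob | within about 6 mm of the board centre, upright by eye; not measured against the sample itself | 12 mm from the sample's centre |

- **Bystanders:** the fan deck and the tape measure show no change beyond picture noise in the scene camera. The fan deck's top-camera comparison disagreed, most likely because the arm was in the way.
- **Missed grasp:** my first try at the front sample closed above it. The reported tool position sits about 35–38 mm below where the fingertips really are; I measured that from the pictures and corrected for it, and every later grasp held.

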